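# Fit the steering stub shaft and set it straight ahead

## Robot

A 6-joint arm with a two-finger parallel gripper is mounted at the origin on the work surface. World frame = base frame: x ahead of the robot, y to its left, z up, the work surface at z = 0. Lengths are in m, angles in rad, forces in N, time in s.
With the tool pointing down it reaches from about 0.35 to 0.775 m from the base axis. Payload 7.3 kg.
Tool frame: the origin (TCP) lies at the centre of the arm's flange, where the gripper is bolted on; the fingertips stand 178 mm ahead of it and the grasp point (between the pads) lies robot.pinch_z ahead of it (robot.pinch_z is the distance from the TCP to the grasp point, in m); x points along the fingers, z is the direction in which the jaws open and shut, and the axes are right-handed (so a half turn about x gives the same grasp; the last joint's range is limited). The gripper opens to 92 mm and grips with 3 to 60 N. Pads are 19 mm wide; open, the fingers measure 130 mm over their backs; the gripper's body (75 mm by 190 mm) begins 47 mm behind the grasp point.
Start: joints at [-1.396, 0.342, 1.524, -0, 1.275, -0.146], TCP at [0.166, -0.498, 0.405] pointing down, gripper open.
Joint ranges: [-2.53, 2.53], [-0.77, 2.02], [0.04, 2.7], [-1, 4.14], [0.28, 2.66], [-3.11, 3.11]. Speed limits (rad/s): [2.57, 2.57, 3.14, 3.14, 3.14, 3.14].

## Interface

Orientations are given as [roll, pitch, yaw] about the fixed x, y, z axes, in that order (R = Rz(yaw) Ry(pitch) Rx(roll)).
In Python, from cell import robot gives the robot as it stands.
- The arm moves only by the shell command python3 -m jog 'ROWS' [FORCE]. ROWS is JSON, a list of rows, each an object of numbers: "fingers": the closure, from 0 (fully open) to 1 (shut); "x", "y", "z": the shift along the tool's x, y, z in cm; "spin": the turn about the tool's x in degrees. A call has 1 to 5 rows; each row is the pose to reach, as a shift and turn from the pose commanded when the call began, along the tool's axes at that moment; what a row does not reach only later rows make up. A row lasts 1/8 s, in which the tool goes at most 62.5 mm and 10.7 degrees, less where a joint would pass 70% of its speed; a pose out of reach is approached as far as the arm can. A call with a gripper value outside its range is refused whole. The fingers move at their own pace and stop on an object; FORCE is the grip in N (left out, the last holds). Time passes only in rows, so rows that repeat a pose let the fingers close. It gives the time, the measured TCP pose, the force and the opening at its end, in the units of the state.
- robot.observe(): the state, without advancing time (a new reading comes with each control period).
- robot.read_camera(name): name is "side" or "top"; returns a dict with "color" (384x512x3 uint8, red, green, blue), "mtx" (3x3 intrinsics, pixels), "k1" (the pictures are not rectified: a ray, as slopes to the right and down, at radius r is drawn at 1 + k1 r^2 times it, then the intrinsics apply), "view" (4x4, takes a point from world to camera coordinates). Camera axes: x right, y down, z forward; pixel columns grow to the right and rows downward; lengths in m; the calibration is good to about 2 mm. A picture is of the moment at which its call begins. There is no depth.
- robot.hand_in(): hands the job in, once; it reports no verdict.
Trained networks look in a picture, given as the dict that the camera call returned (one of the last four; its "shot" number tells which), for a name from the list of things; names that differ only in an ending like _2 or _b are one class to them, and where a whole thing is asked for, a point or a joint stands for the part that bears it (a point fixed in the world has none). Each returns a list of dicts, best first, with "conf" (0 to 1); they miss things now and then, are a little off and sometimes report something else, mostly with a low value. They report only what shows in the picture. A call takes as long as a camera call. They do not tell look-alikes from the thing itself.
- robot.look_for(target, picture): "xy" ([column, row] in pixels, amid what is visible of it).
The state is a dict: "time": time; "qpos": joint angles; "qvel": joint speeds; "joint_efforts": joint torques, N m; "tool_pos": TCP position; "tool_rot": TCP orientation; "contact_force": force on the tool from outside, world axes, zero at the start; "torque": the same for the moment, N m; "opening": finger opening in m.
Only numpy, scipy, OpenCV 4.12 (cv2) and the standard library are available. Lean on these libraries where they do the work, as an engineer would, in place of code of your own. Each camera call takes 0.05 s, during which the arm holds its last target. There are 200 camera calls.

## Task

Take the steering shaft out of its stand and fit it in the steering box: lower its flatted end into the round mouth and turn it, feeling for the hidden socket, until it drops fully home with its brass collar flush on the box. Then turn the shaft, socket and all, to straight ahead, so that the slot between its two red ears lines up with the white stripe on the box, let go, and leave the other things on the table alone.

Things in the scene. Friction and masses are not known exactly. Their poses are not given: they have to be found in the camera images.
- shaft_mid (a point): Loose steering shaft (0.3 to 0.6 kg), 142 mm long, upright in the blue stand, its lower end 4 mm above the table; this point is on its axis half-way up, 71 mm above its lower end. z points up to the red head. Heights above the lower end: steel body 0-58 mm, brass collar 58-66 (diameter 50), round neck 66-86 (diameter 28), red square head 86-142.
- shaft_head (a point): Point on the shaft's axis 112 mm above its lower end, in the red head. Same axes. Below it a 36 x 36 mm block (26 mm high), faces square to x and y; above it two ears 30 mm high, each 36 mm in x by 9 mm in y, outer faces flush with the block's +y and -y faces. The 18 mm wide slot between the ears runs along x. The head can be gripped across x or y.
- shaft_collar (a point): Point on the shaft's axis at the underside of its brass collar, 58 mm above the lower end. Same axes. The collar starts lying on the stand's top.
- shaft_tip (a point): Point on the shaft's axis at its lower end. Same axes. The lowest 28 mm is a double-D: 28 mm round with two flats, 18 mm across the flats, the flats facing +y and -y. Above that it is 28 mm round up to the collar.
- box_mouth (a point): Centre of the round mouth in the top face of the steering box, 80 mm above the table. The box is a fixed dark cast-iron block, 120 mm (x) by 100 mm (y) by 80 mm high, with low feet at its x ends. z is up; x runs along the white stripe painted on top on both sides of the mouth. The bore is 30 mm in diameter, with a 45 degree lead-in 40 mm wide at the top, and is round for its first 35 mm.
- box_socket (a point): Point on the bore's axis 35 mm below the mouth, fixed to the box (same axes; it does not show the socket's angle). Here is the socket's rim: a 21 mm wide slot that takes the double-D, two ways half a turn apart. Its angle is unknown, always over 0.4 rad off the stripe. With the flats within about 0.1 rad of it the shaft drops the last 23 mm, collar onto box.
- box_stripe (a point): Point on the white stripe, on the box's top, 43 mm along +x from the mouth's centre. Once home, shaft and socket turn together either way, with no stop within half a turn, against 0.3 N m of friction, and stay where left; rubbing in the search does not turn the socket. Straight ahead: the shaft's x lies along the box's x, either way round.
- stand: Blue fixed stand, 80 x 80 mm, 62 mm high, with a 34 mm through hole in the middle for the shaft. Origin at the centre of its underside.
- bolt: Bystander: loose yellow-zinc hex bolt, 110 mm long, lying along its x, head 24 mm across. Origin underneath it, near the middle.
- bracket: Bystander: loose black T-shaped bracket plate, 165 x 90 x 12 mm, lying flat. Origin underneath, in the stem.
- clamp: Bystander: loose steel locking C-clamp pliers, about 230 x 110 mm, 21 mm high, lying flat. Origin underneath, near the pivot.
- plug: Bystander: loose yellow plastic plug, 40 mm in diameter, 30 mm high. Origin at the centre of its underside.
Not all that is in view belongs to the job. Leave any blue or orange look-alike of the part that bears box_mouth alone.

How it is judged:
On the way:
1. the shaft has dropped fully home in the steering box's socket, collar flush on the box (z of shaft_collar in the frame of box_mouth below 0.004 m and horizontal distance between shaft_collar and box_mouth below 0.005 m), for 0.2 s.
At the end, for the whole second after the job is handed in: The shaft stands upright in the steering box, its collar within 4 mm of the box's top and its axis within 5 mm of the mouth's, the slot between its ears within 8 degrees of the white stripe (either way round), at rest and released (all of step 1 and angle between shaft_mid's own z axis and vertical below 0.08 rad and angle between the x axis of shaft_mid and the x axis of box_mouth, either way round below 0.14 rad and linear speed of shaft below 0.02 m/s); the robot touches nothing.
It fails at once if a bystander (bolt, bracket, clamp or plug) is moved more than 30 mm (distance of any of bolt, bracket, clamp, plug from where it was at the start of the episode above 0.03 m).
It also fails if it takes over 67 s, if anything falls off the work surface, if the arm or the gripper's body presses on something with over 40 N, if the wrist force passes 120 N, or if a joint passes its speed limit or range.

## Working session

There is one attempt and no reset: what is moved stays moved. The work goes in short steps, Python scripts to look and compute and a shell command to move; the robot and the scene stay as the last step left them, time stands still between calls to the robot, and variables do not carry over. Pictures are saved under pics/ and viewed, on a budget of 10 in all, crops included, one or two more only if the job needs it, and the job is handed in when it is done.

```bash
ls; mkdir -p pics; cat > h.py <<'E'
import numpy as np, cv2
from scipy.spatial.transform import Rotation as R
from cell import robot
def ray(c,uv):
    K=c["mtx"];p=np.array([(uv[0]-K[0][2])/K[0][0],(uv[1]-K[1][2])/K[1][1]])
    q=p.copy()
    for _ in range(20): q=p/(1+c["k1"]*(q@q))
    V=np.array(c["view"]);Rm=V[:3,:3];o=-Rm.T@V[:3,3]
    return o,Rm.T@np.array([q[0],q[1],1.])
def at_z(c,uv,z):
    o,d=ray(c,uv);return o+d*(z-o[2])/d[2]
def proj(c,P):
    V=np.array(c["view"]);p=V[:3,:3]@np.array(P)+V[:3,3];s=p[:2]/p[2];s=s*(1+c["k1"]*(s@s))
    return np.array([c["mtx"][0][0]*s[0]+c["mtx"][0][2],c["mtx"][1][1]*s[1]+c["mtx"][1][2]])
def save(img,n): cv2.imwrite("pics/"+n,cv2.cvtColor(img,cv2.COLOR_RGB2BGR))
E
python3 - <<'E'
from h import *
print(robot.pinch_z, robot.observe())
Z=dict(shaft_mid=.075,shaft_head=.116,shaft_collar=.066,box_mouth=.08,box_stripe=.08,stand=.05,bolt=.01,bracket=.01,clamp=.01,plug=.02)
for n in("top","side"):
    c=robot.read_camera(n);save(c["color"],n+"0.png")
    o,_=ray(c,(256,192));print(n,o,c["k1"])
    for t,z in Z.items():
        print(t,[(np.round(d["xy"]).tolist(),round(d["conf"],2),at_z(c,d["xy"],z).round(3).tolist()) for d in robot.look_for(t,c)[:4]])
E
```

```text
pics
0.1592 {'time': 0.0, 'qpos': array([-1.39601031e+00,  3.42735723e-01,  1.52497049e+00, -1.85322093e-05,
        1.27537132e+00, -1.45992333e-01]), 'qvel': array([-6.82304948e-05,  5.38648208e-04,  1.90724634e-04, -1.15566380e-03,
       -9.46339268e-04, -6.39398784e-04]), 'joint_efforts': array([-1.06962285e-03, -4.31236124e+01, -2.44219315e+01,  7.14340713e-02,
        5.59554377e-02, -1.36664776e-04]), 'tool_pos': array([ 0.16553746, -0.49809696,  0.40405424]), 'tool_rot': array([3.00753429, 1.56931134, 1.75752172]), 'contact_force': array([-0.52902206, -0.01301354, -0.50584577]), 'torque': array([-0.02508118, -0.04629203,  0.00282971]), 'opening': 0.09146464371381587}
top [0.35783953 0.00508291 1.51372412] 0.027652631685728082
shaft_mid [([210.0, 180.0], 0.76, [0.537, 0.14, 0.075])]
shaft_head [([208.0, 180.0], 0.62, [0.532, 0.14, 0.116])]
shaft_collar [([213.0, 181.0], 0.72, [0.537, 0.131, 0.066])]
box_mouth [([337.0, 268.0], 0.91, [0.288, -0.243, 0.08]), ([326.0, 192.0], 0.73, [0.509, -0.208, 0.08]), ([367.0, 131.0], 0.73, [0.7, -0.331, 0.08])]
box_stripe [([337.0, 268.0], 
[... 818 characters left out ...]
.08]), ([302.0, 172.0], 0.67, [0.483, -0.18, 0.08]), ([220.0, 255.0], 0.36, [0.497, 0.184, 0.08])]
box_stripe [([359.0, 196.0], 0.8, [0.304, -0.187, 0.08]), ([270.0, 132.0], 0.78, [0.666, -0.282, 0.08]), ([299.0, 175.0], 0.75, [0.486, -0.164, 0.08])]
stand [([220.0, 253.0], 0.58, [0.517, 0.163, 0.05]), ([296.0, 246.0], 0.29, [0.368, 0.037, 0.05])]
bolt [([294.0, 245.0], 0.61, [0.39, 0.01, 0.01]), ([220.0, 232.0], 0.49, [0.583, 0.088, 0.01])]
bracket [([341.0, 147.0], 0.61, [0.473, -0.418, 0.01])]
clamp [([158.0, 344.0], 0.78, [0.493, 0.425, 0.01]), ([298.0, 174.0], 0.38, [0.524, -0.229, 0.01])]
plug [([207.0, 178.0], 0.59, [0.744, -0.049, 0.02]), ([343.0, 145.0], 0.46, [0.47, -0.422, 0.02])]
```

View pics/top0.png

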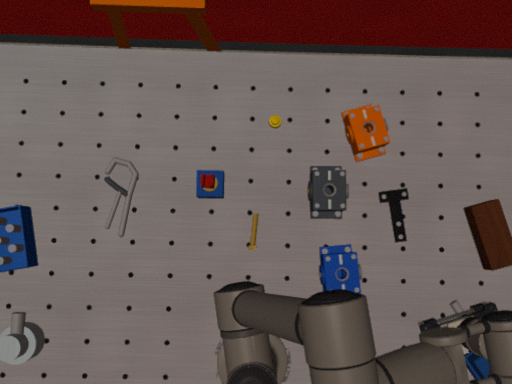

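View pics/side0.png

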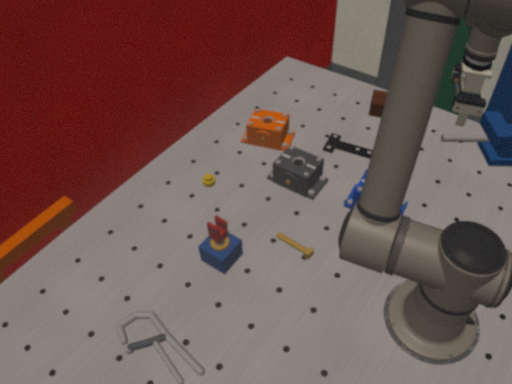

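The three boxes are blue (340,272), orange (367,131) and dark cast iron (328,191) in the top view. The dark one matches the description, so I'll confirm it in an enlarged crop, together with the shaft.

```bash
python3 - <<'E'
from h import *
t=robot.read_camera("top");s=robot.read_camera("side")
def crop(c,u,v,w,h,k): return cv2.resize(c["color"][v:v+h,u:u+w],None,fx=k,fy=k,interpolation=cv2.INTER_CUBIC)
a=np.hstack([crop(t,185,155,50,37,8),crop(t,303,159,50,37,8)])
b=np.hstack([crop(s,190,207,67,50,6)[:, :400],crop(s,265,140,67,50,6)[:,:400]])
save(np.vstack([a,b]),"crop1.png")
E
```

```text
(no output)
```

View pics/crop1.png

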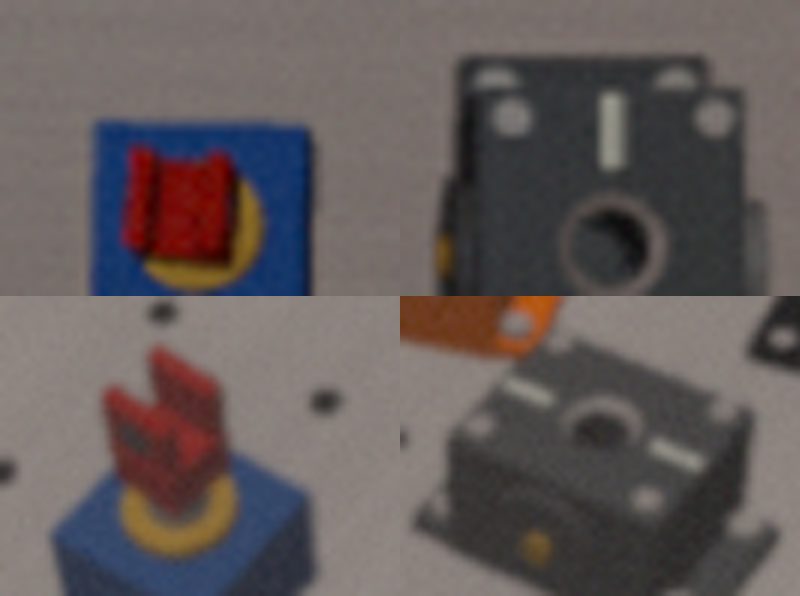

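```bash
python3 - <<'E'
from h import *
t=robot.read_camera("top");s=robot.read_camera("side")
T=lambda x,y,u,v:((x+.5)/8+u-.5,(y+.5)/8+v-.5)
S=lambda x,y,u,v:((x+.5)/6+u-.5,(y+.5)/6+v-.5)
print("mouth",at_z(t,T(212,244,303,159),.08),at_z(s,S(200,127,265,140),.08))
print("collar",at_z(t,T(197,224,185,155),.07),at_z(s,S(180,211,190,207),.07))
a,b=at_z(t,T(213,92,303,159),.08),at_z(t,T(212,170,303,159),.08);d=a-b;print("stripe top",np.degrees(np.arctan2(d[1],d[0])),a,b)
a,b=at_z(s,S(130,94,265,140),.08),at_z(s,S(277,159,265,140),.08);d=a-b;print("stripe side",np.degrees(np.arctan2(d[1],d[0])),(a+b)/2)
for P,c,n,z in [((143,148),(135,248),"L",.146),((222,155),(224,258),"R",.146)]:
    a,b=at_z(t,T(*P,185,155),z),at_z(t,T(*c,185,155),z);d=a-b;print("ear top",n,np.degrees(np.arctan2(d[1],d[0])),(a+b)/2)
for P,c in [((108,96),(155,129)),((158,52),(218,89))]:
    a,b=at_z(s,S(*P,190,207),.146),at_z(s,S(*c,190,207),.146);d=a-b;print("ear side",np.degrees(np.arctan2(d[1],d[0])),(a+b)/2,np.linalg.norm(d))
# white stripe pixels
for n,c in(("top",t),("side",s)):
    g=cv2.cvtColor(c["color"],cv2.COLOR_RGB2HSV)
    m=((g[...,0]<8)|(g[...,0]>172))&(g[...,1]>150)&(g[...,2]>60)
    ys,xs=np.nonzero(m[150:260,190:240]);print(n,"red",xs.mean()+190,ys.mean()+150,len(xs),at_z(c,(xs.mean()+190,ys.mean()+150),.125))
st=robot.observe();print(st["tool_rot"],R.from_euler("xyz",st["tool_rot"]).as_matrix().round(3))
E
```

```text
mouth [ 0.51976067 -0.21745248  0.08      ] [ 0.51905641 -0.2134285   0.08      ]
collar [0.53095911 0.14166292 0.07      ] [0.52853707 0.1468706  0.07      ]
stripe top -0.11770203438790182 [ 0.57711011 -0.21721969  0.08      ] [ 0.54761943 -0.2171591   0.08      ]
stripe side 0.18134379261696268 [ 0.51837586 -0.21473403  0.08      ]
ear top L -2.412448701145713 [0.53061958 0.15535776 0.146     ]
ear top R 3.0937490228957896 [0.52838104 0.12547761 0.146     ]
ear side -5.170604600006043 [0.53396713 0.15976375 0.146     ] 0.02665409689627384
ear side -2.5753415467622505 [0.52900224 0.12983895 0.146     ] 0.0325849056098835
top red 207.0986842105263 180.35526315789474 152 [0.53061746 0.14270131 0.125     ]
side red 218.27083333333334 226.53125 96 [0.53039285 0.14143792 0.125     ]
[-0.37153929  1.57068852 -1.62154778] [[-0.     0.949  0.315]
 [-0.     0.315 -0.949]
 [-1.    -0.     0.   ]]
```

```bash
python3 -m jog '[{"y":5.5,"z":-2.3,"spin":9},{"y":11,"z":-4.6,"spin":18.4},{"y":16.5,"z":-6.9,"spin":18.4},{"y":22,"z":-9.2,"spin":18.4},{"y":27,"z":-11.5,"spin":18.4}]' 30; python3 - <<'E'
from h import *
st=robot.observe();print(st["tool_pos"],st["qpos"],R.from_euler("xyz",st["tool_rot"]).as_matrix().round(3))
E
```

```text
[ 0.16556045 -0.49821691  0.40474539] [-1.39600517e+00  3.41998348e-01  1.52408848e+00 -2.52001840e-05
  1.27540076e+00 -1.45989341e-01] [[-0.     0.949  0.315]
 [-0.     0.315 -0.949]
 [-1.    -0.     0.   ]]$[0]: bad value
```

```bash
python3 -m jog '[{"fingers":0,"x":0,"y":5.5,"z":-2.3,"spin":9},{"fingers":0,"x":0,"y":11,"z":-4.6,"spin":18.4},{"fingers":0,"x":0,"y":16.5,"z":-6.9,"spin":18.4},{"fingers":0,"x":0,"y":22,"z":-9.2,"spin":18.4},{"fingers":0,"x":0,"y":27,"z":-11.5,"spin":18.4}]' 30; python3 - <<'E'
from h import *
st=robot.observe();print(st["tool_pos"],st["qpos"],R.from_euler("xyz",st["tool_rot"]).as_matrix().round(3))
E
```

```text
time: 1.92
tool_pos: [0.3868, -0.3024, 0.4049]
tool_rot: [0.795, 1.57, -0.776]
contact_force: [-0.5, -0.5, 0.1]
opening: 0.0923
[ 0.38684311 -0.30243137  0.40493068] [-8.19775862e-01  2.79523548e-01  1.61385551e+00  3.70242948e-05
  1.24740795e+00  7.51157583e-01] [[ 0.001  1.    -0.   ]
 [-0.001 -0.    -1.   ]
 [-1.     0.001  0.001]]
```

```bash
python3 -m jog '[{"fingers":0,"x":0,"y":2,"z":-5.8,"spin":0},{"fingers":0,"x":0,"y":4,"z":-11.6,"spin":0},{"fingers":0,"x":0,"y":6,"z":-17.4,"spin":0},{"fingers":0,"x":0,"y":8,"z":-23.2,"spin":0},{"fingers":0,"x":0,"y":10,"z":-29,"spin":0}]' && python3 -m jog '[{"fingers":0,"x":1,"y":2,"z":-5.2,"spin":0},{"fingers":0,"x":2,"y":3.4,"z":-10.4,"spin":0},{"fingers":0,"x":3,"y":4.4,"z":-15.5,"spin":1},{"fingers":0,"x":4,"y":4.4,"z":-15.5,"spin":2},{"fingers":0,"x":5,"y":4.4,"z":-15.5,"spin":2}]'; python3 - <<'E'
from h import *
st=robot.observe();print(st["tool_pos"],R.from_euler("xyz",st["tool_rot"]).as_matrix().round(3))
t=robot.read_camera("top");s=robot.read_camera("side")
def crop(c,P,k=5,w=80,h=100):
    u,v=proj(c,P).astype(int);u-=w//2;v-=h//2;u=max(u,0);v=max(v,0);print(u,v)
    return cv2.resize(c["color"][v:v+h,u:u+w],None,fx=k,fy=k,interpolation=cv2.INTER_CUBIC)
save(np.hstack([crop(t,[.53,.143,.12]),crop(s,[.53,.143,.15])]),"over.png")
E
```

```text
time: 2.55
tool_pos: [0.486, -0.012, 0.405]
tool_rot: [1.18, 1.57, -0.391]
contact_force: [0.5, -0.5, -0.6]
opening: 0.0918
time: 3.18
tool_pos: [0.5295, 0.1408, 0.354]
tool_rot: [-0.643, 1.57, -2.248]
contact_force: [-0.2, -0.6, -0.2]
opening: 0.0922
[0.52952732 0.14081781 0.35403687] [[-0.     0.999 -0.035]
 [-0.001 -0.035 -0.999]
 [-1.    -0.     0.001]]
167 130
176 170
```

View pics/over.png

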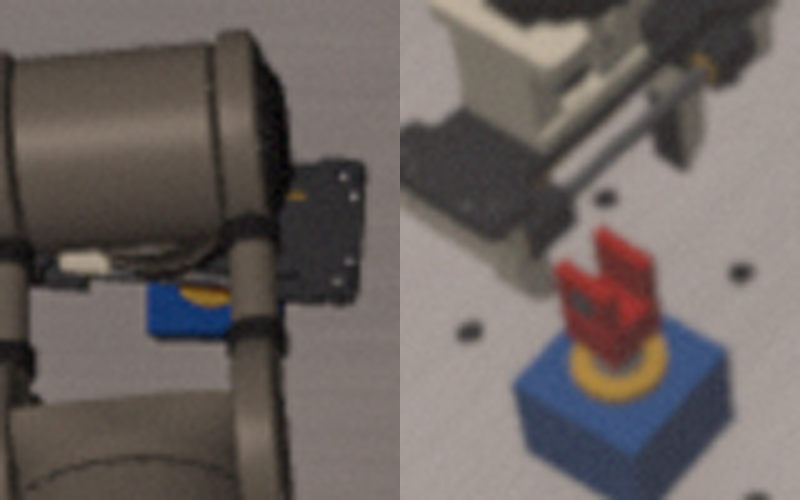

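```bash
python3 -m jog '[{"fingers":0,"x":3,"y":0,"z":-0.1,"spin":0},{"fingers":0,"x":5.5,"y":0,"z":-0.1,"spin":0},{"fingers":0,"x":7.5,"y":0,"z":-0.1,"spin":0},{"fingers":0,"x":8.4,"y":0,"z":-0.1,"spin":0},{"fingers":0,"x":8.4,"y":0,"z":-0.1,"spin":0}]' && python3 -m jog '[{"fingers":0.9,"x":0,"y":0,"z":0,"spin":0},{"fingers":0.9,"x":0,"y":0,"z":0,"spin":0},{"fingers":0.9,"x":0,"y":0,"z":0,"spin":0},{"fingers":0.9,"x":0,"y":0,"z":0,"spin":0},{"fingers":0.9,"x":0,"y":0,"z":0,"spin":0}]' 40
```

```text
time: 3.9
tool_pos: [0.5298, 0.1413, 0.2708]
tool_rot: [-1.105, 1.571, -2.712]
contact_force: [0.8, 0.0, 0.4]
opening: 0.092
time: 4.53
tool_pos: [0.5297, 0.142, 0.2707]
tool_rot: [0.574, 1.571, -1.032]
contact_force: [0.4, -0.2, -0.3]
opening: 0.0465
```

```bash
python3 -m jog '[{"fingers":0.9,"x":0,"y":0,"z":0,"spin":0},{"fingers":0.9,"x":0,"y":0,"z":0,"spin":0},{"fingers":0.9,"x":0,"y":0,"z":0,"spin":0},{"fingers":0.9,"x":0,"y":0,"z":0,"spin":0}]' 50; python3 -m jog '[{"fingers":0.9,"x":-1,"y":0,"z":0,"spin":0},{"fingers":0.9,"x":-3,"y":0,"z":0,"spin":0},{"fingers":0.9,"x":-6,"y":0,"z":0,"spin":0},{"fingers":0.9,"x":-9,"y":0,"z":0,"spin":0},{"fingers":0.9,"x":-11,"y":0,"z":0,"spin":0}]'; python3 - <<'E'
from h import *
st=robot.observe();print(st)
s=robot.read_camera("side")
print([ (d,at_z(s,d["xy"],.116)) for d in robot.look_for("shaft_head",s)[:2]])
u,v=proj(s,[.53,.142,.2]).astype(int)
save(cv2.resize(s["color"][v-60:v+60,u-50:u+50],None,fx=5,fy=5,interpolation=cv2.INTER_CUBIC),"lift.png");print(u,v)
E
```

```text
time: 5.03
tool_pos: [0.5297, 0.1422, 0.2707]
tool_rot: [-3.108, 1.57, 1.569]
contact_force: [-0.1, 2.5, 0.4]
opening: 0.036
time: 5.65
tool_pos: [0.5296, 0.1417, 0.382]
tool_rot: [0.62, 1.57, -0.986]
contact_force: [-0.2, 0.6, -5.4]
opening: 0.0357
{'time': 5.65, 'qpos': array([ 1.21759795e-01,  4.02998998e-01,  1.49613507e+00, -7.95078824e-04,
        1.24208280e+00,  1.72826917e+00]), 'qvel': array([ 3.77132528e-05, -1.35345962e-01, -2.24411410e-01,  1.06597310e-04,
        3.76622711e-01, -7.25784246e-04]), 'joint_efforts': array([ 6.36865525e-02, -4.89731634e+01, -2.56856811e+01,  1.89641153e-02,
       -4.44169426e-01,  1.27991509e-03]), 'tool_pos': array([0.5296143 , 0.14166996, 0.38204128]), 'tool_rot': array([ 0.62046785,  1.56995516, -0.98578499]), 'contact_force': array([-0.20926028,  0.63406921, -5.44168131]), 'torque': array([0.043032  , 0.00512795, 0.00443285]), 'opening': 0.03569597067067533}
[({'xy': [220.1, 213.2], 'conf': 0.76}, array([0.55943391, 0.09973141, 0.116     ]))]
215 206
```

View pics/lift.png

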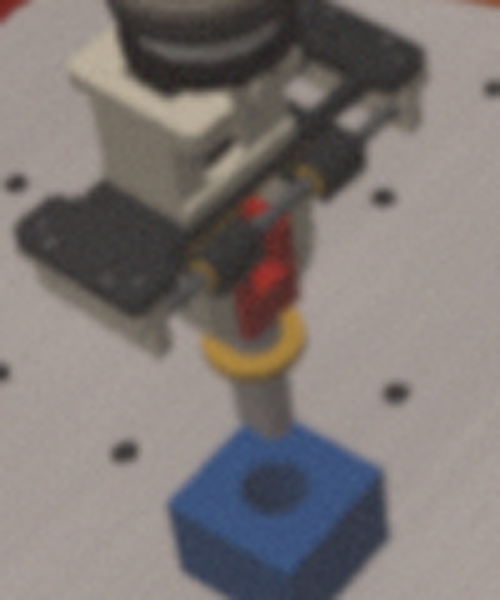

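```bash
python3 -m jog '[{"fingers":0.9,"x":-1.5,"y":0,"z":4,"spin":0},{"fingers":0.9,"x":-1.5,"y":0,"z":10,"spin":0},{"fingers":0.9,"x":-1.5,"y":0.1,"z":16,"spin":0},{"fingers":0.9,"x":-1.5,"y":0.2,"z":22,"spin":0},{"fingers":0.9,"x":-1.5,"y":0.2,"z":28,"spin":0}]'; python3 -m jog '[{"fingers":0.9,"x":0,"y":0,"z":5,"spin":-6},{"fingers":0.9,"x":0,"y":0.05,"z":7.77,"spin":-13},{"fingers":0.9,"x":0,"y":0.05,"z":7.77,"spin":-22},{"fingers":0.9,"x":0,"y":0.05,"z":7.77,"spin":-22},{"fingers":0.9,"x":0,"y":0.05,"z":7.77,"spin":-22}]'; python3 - <<'E'
from h import *
st=robot.observe();print(st["tool_pos"],st["contact_force"],st["qpos"],R.from_euler("xyz",st["tool_rot"]).as_matrix().round(3))
s=robot.read_camera("side");t=robot.read_camera("top")
u,v=proj(s,[.52,-.215,.12]).astype(int);print(u,v)
save(cv2.resize(s["color"][v-50:v+50,u-50:u+50],None,fx=6,fy=6,interpolation=cv2.INTER_CUBIC),"box.png")
E
```

```text
time: 6.38
tool_pos: [0.5212, -0.1398, 0.3944]
tool_rot: [-1.775, 1.569, 2.902]
contact_force: [1.1, -1.2, -5.2]
opening: 0.0358
time: 7.0
tool_pos: [0.5195, -0.2152, 0.395]
tool_rot: [-2.327, 1.569, 2.732]
contact_force: [0.6, 0.9, -5.2]
opening: 0.0358
[ 0.5195189 -0.2152105  0.3949848] [ 0.63889859  0.87020107 -5.23490936] [-5.28971454e-01  4.18430026e-01  1.43455437e+00 -1.78306125e-04
  1.29004217e+00  6.95666459e-01] [[-0.001  0.941  0.339]
 [ 0.001  0.339 -0.941]
 [-1.    -0.001 -0.001]]
298 150
```

View pics/box.png

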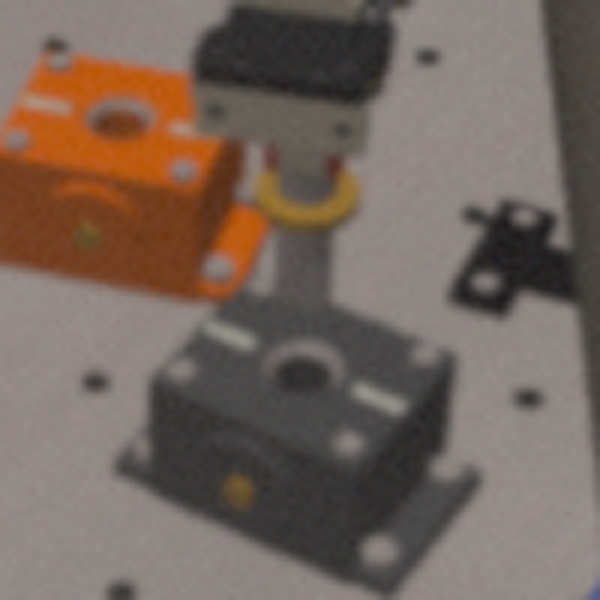

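```bash
python3 -m jog '[{"fingers":0.9,"x":2.5,"y":0,"z":0,"spin":0},{"fingers":0.9,"x":4.5,"y":0,"z":0,"spin":0},{"fingers":0.9,"x":5.2,"y":0,"z":0,"spin":0},{"fingers":0.9,"x":5.7,"y":0,"z":0,"spin":0},{"fingers":0.9,"x":5.7,"y":0,"z":0,"spin":0}]'; python3 -c "
from h import *
print(robot.observe()['torque'])"
```

```text
time: 7.72
tool_pos: [0.5192, -0.2155, 0.3406]
tool_rot: [-0.442, 1.569, -1.664]
contact_force: [-3.6, -1.4, -2.9]
opening: 0.0358
[-0.42123373  1.03073898 -0.01371088]
```

```bash
python3 -m jog '[{"fingers":0.9,"x":0,"y":-0.15,"z":0,"spin":0},{"fingers":0.9,"x":0.5,"y":-0.15,"z":0,"spin":0},{"fingers":0.9,"x":1,"y":-0.15,"z":0,"spin":0},{"fingers":0.9,"x":1,"y":-0.15,"z":0,"spin":0}]'; python3 -c "
from h import *
print(robot.observe()['torque'])"
```

```text
time: 8.22
tool_pos: [0.5182, -0.2163, 0.3279]
tool_rot: [-1.835, 1.57, -3.057]
contact_force: [-0.9, -2.3, -7.6]
opening: 0.036
[-0.66366078  0.19632014 -0.04101105]
```

```bash
python3 -m jog '[{"fingers":0.9,"x":0.3,"y":-0.05,"z":0.08,"spin":0},{"fingers":0.9,"x":0.8,"y":-0.05,"z":0.08,"spin":0},{"fingers":0.9,"x":1.2,"y":-0.05,"z":0.08,"spin":0},{"fingers":0.9,"x":1.5,"y":-0.05,"z":0.08,"spin":0},{"fingers":0.9,"x":1.5,"y":-0.05,"z":0.08,"spin":0}]'; python3 -c "
from h import *
print(robot.observe()['torque'])"
```

```text
time: 8.85
tool_pos: [0.518, -0.2169, 0.3134]
tool_rot: [-2.613, 1.57, 2.448]
contact_force: [-0.1, -0.6, -6.1]
opening: 0.0355
[-0.02936155  0.07362711 -0.00165756]
```

Centred in the bore and almost at the rim. Now I'll press lightly.

```bash
python3 -m jog '[{"fingers":0.9,"x":0.2,"y":0,"z":0,"spin":0},{"fingers":0.9,"x":0.4,"y":0,"z":0,"spin":0},{"fingers":0.9,"x":0.5,"y":0,"z":0,"spin":0},{"fingers":0.9,"x":0.5,"y":0,"z":0,"spin":0}]'; python3 -c "
from h import *
print(robot.observe()['torque'])"
```

```text
time: 9.35
tool_pos: [0.518, -0.2168, 0.3114]
tool_rot: [0.725, 1.568, -0.497]
contact_force: [-4.2, 2.4, 12.8]
opening: 0.0357
[ 0.74080075  1.17690987 -0.00454799]
```

```bash
python3 -m jog '[{"fingers":0.9,"x":0,"y":0,"z":0,"spin":-6},{"fingers":0.9,"x":0,"y":0,"z":0,"spin":-12},{"fingers":0.9,"x":0,"y":0,"z":0,"spin":-18},{"fingers":0.9,"x":0,"y":0,"z":0,"spin":-24},{"fingers":0.9,"x":0,"y":0,"z":0,"spin":-30}]'; python3 -c "
from h import *
print(robot.observe()['torque'],robot.observe()['qpos'][5])"
```

```text
time: 9.98
tool_pos: [0.5186, -0.2179, 0.3115]
tool_rot: [0.008, 1.564, -0.687]
contact_force: [-1.0, -2.1, 8.2]
opening: 0.036
[-0.44962639  0.29231713 -0.12774785] 0.1620965455397131
```

```bash
python3 -m jog '[{"fingers":0.9,"x":0,"y":0,"z":0,"spin":-6},{"fingers":0.9,"x":0,"y":0,"z":0,"spin":-12},{"fingers":0.9,"x":0,"y":0,"z":0,"spin":-18},{"fingers":0.9,"x":0,"y":0,"z":0,"spin":-24},{"fingers":0.9,"x":0,"y":0,"z":0,"spin":-30}]'; python3 -c "
from h import *
print(robot.observe()['torque'],robot.observe()['qpos'][5])"
```

```text
time: 10.6
tool_pos: [0.519, -0.2178, 0.3115]
tool_rot: [-0.381, 1.563, -0.552]
contact_force: [1.6, -1.3, 5.9]
opening: 0.0359
[-0.26500662 -0.44399534 -0.12069854] -0.36152429497389754
```

```bash
python3 -m jog '[{"fingers":0.9,"x":0.1,"y":0,"z":0,"spin":-6},{"fingers":0.9,"x":0.1,"y":0,"z":0,"spin":-12},{"fingers":0.9,"x":0.1,"y":0,"z":0,"spin":-18},{"fingers":0.9,"x":0.1,"y":0,"z":0,"spin":-24},{"fingers":0.9,"x":0.1,"y":0,"z":0,"spin":-30}]'; python3 -c "
from h import *
print(robot.observe()['torque'],robot.observe()['qpos'][5])"
```

```text
time: 11.22
tool_pos: [0.5195, -0.2179, 0.311]
tool_rot: [-0.846, 1.561, -0.494]
contact_force: [2.8, -2.5, 6.9]
opening: 0.0359
[-0.24259613 -1.07227451 -0.10343778] -0.8851268783376434
```

```bash
python3 -m jog '[{"fingers":0.9,"x":0,"y":0,"z":0,"spin":-6},{"fingers":0.9,"x":0,"y":0,"z":0,"spin":-12},{"fingers":0.9,"x":0,"y":0,"z":0,"spin":-18},{"fingers":0.9,"x":0,"y":0,"z":0,"spin":-24},{"fingers":0.9,"x":0,"y":0,"z":0,"spin":-30}]'; python3 -c "
from h import *
print(robot.observe()['torque'],robot.observe()['qpos'][5])"
```

```text
time: 11.85
tool_pos: [0.5192, -0.2171, 0.3086]
tool_rot: [-1.092, 1.565, -0.217]
contact_force: [5.8, 0.5, -6.0]
opening: 0.036
[ 0.24278672 -1.53999562 -0.12397107] -1.408710189521489
```

```bash
python3 -m jog '[{"fingers":0.9,"x":0.2,"y":0,"z":0,"spin":0},{"fingers":0.9,"x":0.5,"y":0,"z":0,"spin":0},{"fingers":0.9,"x":0.7,"y":0,"z":0,"spin":0},{"fingers":0.9,"x":0.7,"y":0,"z":0,"spin":0}]'; python3 -c "
from h import *
st=robot.observe();print(st['torque'],st['qpos'][5],R.from_euler('xyz',st['tool_rot']).as_matrix().round(3))"
```

```text
time: 12.35
tool_pos: [0.5192, -0.2171, 0.3021]
tool_rot: [-1.153, 1.565, -0.282]
contact_force: [6.6, 1.4, 0.8]
opening: 0.0361
[ 0.37998763 -1.5639765  -0.11187603] -1.4038494558419272 [[ 0.006 -0.765  0.645]
 [-0.002  0.645  0.765]
 [-1.    -0.005  0.002]]
```

```bash
python3 -m jog '[{"fingers":0.9,"x":0.3,"y":-0.05,"z":0.05,"spin":0},{"fingers":0.9,"x":0.7,"y":-0.05,"z":0.05,"spin":0},{"fingers":0.9,"x":1.0,"y":-0.05,"z":0.05,"spin":0},{"fingers":0.9,"x":1.3,"y":-0.05,"z":0.05,"spin":0},{"fingers":0.9,"x":1.5,"y":-0.05,"z":0.05,"spin":0}]'; python3 -c "
from h import *
st=robot.observe();print(st['torque'],st['qpos'][5],R.from_euler('xyz',st['tool_rot']).as_matrix().round(3))"
```

```text
time: 12.98
tool_pos: [0.5197, -0.2172, 0.2886]
tool_rot: [-1.266, 1.565, -0.395]
contact_force: [-1.1, 4.6, 27.4]
opening: 0.0359
[ 1.15536533 -0.0728358  -0.2461604 ] -1.403426471896242 [[ 0.006 -0.765  0.644]
 [-0.002  0.644  0.765]
 [-1.    -0.006  0.002]]
```

```bash
python3 -m jog '[{"fingers":0.9,"x":-0.3,"y":0,"z":0,"spin":0},{"fingers":0.9,"x":-0.3,"y":0,"z":0,"spin":-6},{"fingers":0.9,"x":-0.3,"y":0,"z":0,"spin":-12},{"fingers":0.9,"x":-0.3,"y":0,"z":0,"spin":-18},{"fingers":0.9,"x":-0.3,"y":0,"z":0,"spin":-24}]' 60; python3 -m jog '[{"fingers":0.9,"x":0,"y":0,"z":0,"spin":-6},{"fingers":0.9,"x":0,"y":0,"z":0,"spin":-12},{"fingers":0.9,"x":0,"y":0,"z":0,"spin":-16},{"fingers":0.9,"x":0,"y":0,"z":0,"spin":-16}]'; python3 - <<'E'
from h import *
st=robot.observe();print(st['torque'],st['qpos'][5],R.from_euler('xyz',st['tool_rot']).as_matrix().round(3))
s=robot.read_camera("side")
u,v=proj(s,[.52,-.215,.12]).astype(int);print(u,v)
save(cv2.resize(s["color"][v-50:v+50,u-50:u+50],None,fx=6,fy=6,interpolation=cv2.INTER_CUBIC),"home.png")
E
```

```text
time: 13.6
tool_pos: [0.5198, -0.2169, 0.2889]
tool_rot: [-1.368, 1.567, -0.075]
contact_force: [8.2, 2.3, -4.1]
opening: 0.0357
time: 14.1
tool_pos: [0.5198, -0.2167, 0.2889]
tool_rot: [-1.592, 1.567, -0.022]
contact_force: [9.4, 2.1, -3.2]
opening: 0.0361
[ 0.69845698 -2.02451716 -0.16567046] -2.1023752229593278 [[ 0.004 -1.     0.001]
 [-0.     0.001  1.   ]
 [-1.    -0.004 -0.   ]]
298 150
```

View pics/home.png

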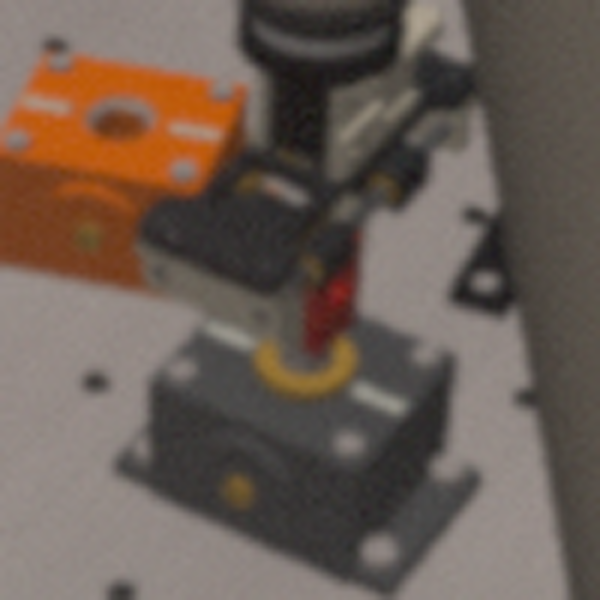

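```bash
python3 -m jog '[{"fingers":0.9,"x":0,"y":-0.1,"z":0.02,"spin":0},{"fingers":0,"x":0,"y":-0.1,"z":0.02,"spin":0},{"fingers":0,"x":0,"y":-0.1,"z":0.02,"spin":0},{"fingers":0,"x":0,"y":-0.1,"z":0.02,"spin":0},{"fingers":0,"x":0,"y":-0.1,"z":0.02,"spin":0}]'; python3 -m jog '[{"fingers":0,"x":0,"y":0,"z":0,"spin":0},{"fingers":0,"x":-3,"y":0,"z":0,"spin":0},{"fingers":0,"x":-8,"y":0,"z":0,"spin":0},{"fingers":0,"x":-13,"y":0,"z":0,"spin":0},{"fingers":0,"x":-15,"y":3,"z":0,"spin":0}]'; python3 -m jog '[{"fingers":0,"x":0,"y":0,"z":-6,"spin":0},{"fingers":0,"x":0,"y":0,"z":-12,"spin":0},{"fingers":0,"x":0,"y":4,"z":-16,"spin":0},{"fingers":0,"x":0,"y":8,"z":-20,"spin":0},{"fingers":0,"x":0,"y":10,"z":-24,"spin":0}]'
python3 - <<'E'
from h import *
s=robot.read_camera("side");t=robot.read_camera("top")
u,v=proj(s,[.52,-.215,.12]).astype(int);print(u,v)
a=cv2.resize(s["color"][v-35:v+35,u-28:u+28],None,fx=7,fy=7,interpolation=cv2.INTER_CUBIC)
u,v=proj(t,[.52,-.215,.1]).astype(int);print(u,v)
b=cv2.resize(t["color"][v-35:v+35,u-28:u+28],None,fx=7,fy=7,interpolation=cv2.INTER_CUBIC)
save(np.hstack([a,b]),"rel.png")
E
```

```text
time: 14.78
tool_pos: [0.5195, -0.2168, 0.2887]
tool_rot: [1.704, 1.57, -3.008]
contact_force: [0.1, 0.0, 0.6]
opening: 0.0711
time: 15.4
tool_pos: [0.4903, -0.2168, 0.4417]
tool_rot: [-2.129, 1.565, -0.557]
contact_force: [0.1, 0.2, 0.5]
opening: 0.0919
time: 16.02
tool_pos: [0.3877, -0.458, 0.439]
tool_rot: [1.72, 1.57, -2.994]
contact_force: [-0.0, -0.6, 1.1]
opening: 0.092
298 150
329 188
```

View pics/rel.png

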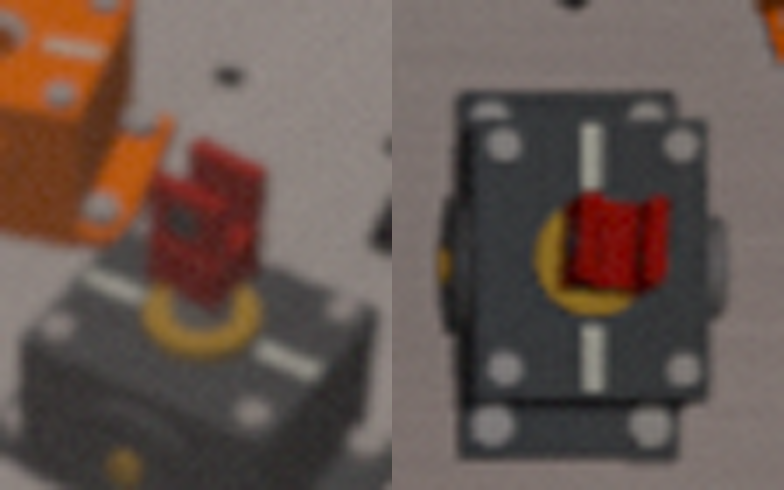

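```bash
cat > fit.py <<'E'
from h import *
from scipy.optimize import minimize
zb=.022
boxes=[((-.018,.018),(-.018,.018),(.086,.112)),((-.018,.018),(.009,.018),(.112,.142)),((-.018,.018),(-.018,-.009),(.112,.142))]
k=8
for n in("top","side"):
    c=robot.read_camera(n);u,v=proj(c,[.5195,-.2168,.135]).astype(int);u0,v0=u-20,v-20
    im=c["color"][v0:v0+40,u0:u0+40].astype(float)
    red=np.clip((im[...,0]-np.maximum(im[...,1],im[...,2])-25)/60,0,1)
    def ren(x,y,w):
        m=np.zeros((40*k,40*k),np.uint8);C,S=np.cos(w),np.sin(w)
        for bx,by,bz in boxes:
            P=np.array([((proj(c,[x+C*a-S*b,y+S*a+C*b,zb+h])-(u0,v0)+.5)*k*16) for a in bx for b in by for h in bz])
            cv2.fillConvexPoly(m,cv2.convexHull(P.astype(np.int32)),255,shift=4)
        return cv2.GaussianBlur(cv2.resize(m,(40,40),interpolation=cv2.INTER_AREA)/255.,(0,0),.6)
    print(n,red.sum())
    for d in range(-12,13,2):
        f=lambda p:((ren(.5195+p[0]/100,-.2168+p[1]/100,np.radians(d))-red)**2).sum()
        r=minimize(f,[0,0],method="Nelder-Mead",options=dict(initial_simplex=[[0,0],[.3,0],[0,.3]],maxiter=60));print(d,round(r.fun,2),(r.x*10).round(1))
E
python3 fit.py
```

```text
top 163.01666666666668
-12 30.88 [ 0.6 -1.7]
-10 30.31 [ 0.2 -1.9]
-8 29.75 [ 0.1 -1.6]
-6 29.47 [-0.1 -1.6]
-4 29.55 [ 0.  -1.8]
-2 29.75 [ 0.1 -2.3]
0 30.04 [-0.  -2.2]
2 30.85 [ 0.3 -2.5]
4 31.8 [-0.7 -2.3]
6 32.83 [-0.3 -2.3]
8 33.66 [-0.1 -2.3]
10 34.73 [-0.1 -2.9]
12 36.01 [-0.1 -3. ]
side 290.06666666666666
-12 183.05 [20.8 -3.4]
-10 184.4 [20.3 -3.5]
-8 185.24 [20.6 -3.8]
-6 186.59 [20.8 -3.8]
-4 187.96 [20.6 -3.4]
-2 189.46 [20.6 -3.1]
0 190.86 [20.9 -3.3]
2 192.1 [20.9 -3. ]
4 194.22 [21.  -3.1]
6 195.5 [22.1 -3.1]
8 197.21 [18.7 -2.1]
10 198.37 [21.2 -1.6]
12 199.74 [22.6 -2.8]
```

```bash
sed -i 's|^    red=.*|    red=((im[...,1]<.33*im[...,0])\&(im[...,0]>55)).astype(float)|' fit.py; python3 fit.py
```

```text
top 164.0
-12 39.26 [ 1.3 -1.5]
-10 38.68 [ 1.2 -1.5]
-8 37.99 [ 0.5 -1.2]
-6 37.56 [ 0.2 -1.5]
-4 37.5 [ 0.3 -2.2]
-2 37.27 [ 0.3 -2.6]
0 37.54 [ 0.1 -2.2]
2 37.77 [ 0.2 -2.5]
4 38.66 [-0.8 -2.5]
6 39.34 [-0.3 -2.5]
8 39.81 [-0.1 -2.8]
10 40.81 [-0.1 -3. ]
12 42.17 [-0.1 -2.9]
side 23.0
-12 298.08 [ 12.5 -18. ]
-10 298.32 [ 16.3 -17.8]
-8 301.82 [4.4 0.8]
-6 297.69 [ 14.2 -14.2]
-4 296.67 [ 12.9 -23.6]
-2 296.76 [11.1 -9.4]
0 297.1 [ 6.1 -0.8]
2 293.16 [11.2 -9. ]
4 291.6 [11.7 -9. ]
6 288.6 [ 12.4 -14.4]
8 286.04 [ 11.  -12.3]
10 283.39 [ 8.  -7.1]
12 279.39 [ 11.6 -17.7]
```

```bash
sed -i 's|^    red=.*|    red=((im[...,0]-im[...,1]>.3*im[...,0]+8)\&(abs(im[...,1]-im[...,2])<.18*im[...,0]+6)).astype(float)\n    if n=="side": print("\\n".join("".join(".#"[int(q)] for q in r) for r in red))|' fit.py; python3 fit.py
```

```text
top 193.0
-12 22.75 [ 0.8 -2.2]
-10 20.35 [ 0.5 -2.1]
-8 18.49 [ 0.5 -2. ]
-6 17.0 [ 0.6 -2.3]
-4 16.3 [ 0.5 -2.4]
-2 16.25 [ 0.3 -2.3]
0 16.79 [ 0.3 -2.6]
2 18.19 [ 0.3 -2.5]
4 20.29 [ 0.4 -2.5]
6 22.61 [ 0.3 -2.6]
8 25.1 [ 0.5 -2.6]
10 27.97 [ 0.5 -2.7]
12 31.01 [ 0.6 -2.6]
#.....#.................................
......###...............................
........#...............................
.#....#.................................
#....##.................................
....#...................................
...####.......#.........................
..#.#.##.....#..........................
..####...####...........................
.#.#.#........#....##...................
....##............#####.................
.#.##........#.....######...............
..###........#.....#########............
...#.........#....###########...........
....#........################...........
..##........################............
.##..##.....################............
.#.........#################............
.#......#..#.###############............
.#......#.#..##...##########............
.##
[... 383 characters left out ...]
########...............
................########................
..................#####.................
.....................#..................
........................................
........................................
........................................
........................................
........................................
........................................
........................................
side 345.0
-12 129.05 [0.9 2.2]
-10 128.57 [0.6 2.4]
-8 128.4 [0.3 2.4]
-6 127.83 [0.5 2.2]
-4 127.65 [0.9 1.7]
-2 127.07 [1.  1.5]
0 126.32 [1.  2.3]
2 125.55 [1.2 1.9]
4 125.29 [1.  1.9]
6 125.38 [0.7 2.7]
8 125.11 [0.6 2.3]
10 124.99 [0.1 3. ]
12 125.05 [0.4 2.2]
```

```bash
python3 -c "
from h import *
st=robot.observe();print(st['time'],st['contact_force'],st['opening']);print(robot.hand_in())"
```

```text
16.425 [-0.58687121  0.13652115 -0.46149681] 0.09175693263488789
the job is handed in; nothing more can be done
None
```

The shaft is home in the dark steering box, turned to straight ahead and released. I handed the job in at 16.4 s; it reports no verdict, so whether it passed is unconfirmed.

**Search and turn:** I gripped the head across y, lowered the shaft into the mouth and pressed lightly while turning. The socket caught at about 140° from the stripe. The collar seated with the tool within 1 mm of the expected height, at 27 N wrist force. I then turned shaft and socket 40° further, to the half-turn position.

**Last checks:**
- **Seating:** the picture after release shows the collar on the box and the shaft upright. The arm is well clear, with contact force near zero.
- **Slot angle:** at release the tool was within 0.1° of the stripe's direction, and the 36 mm opening shows the pads flat on the head.
- **Camera disagreement:** the top-camera fit put the slot at about -3°. The side-camera fit was too weak to settle it, leaning to +4° or more with no clear best angle. The top fit and the tool angle are within the 8° limit.
- **Bystanders:** I saw no contact with the bolt, bracket, clamp or plug, but I did not re-measure their positions at the end.

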